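# Return the sachet bin to the third gap of the bar's condiment rack

## Robot

A 6-joint arm with a two-finger parallel gripper is mounted at the origin on the work surface. World frame = base frame: x ahead of the robot, y to its left, z up, the work surface at z = 0. Lengths are in m, angles in rad, forces in N, time in s.
With the tool pointing down it reaches from about 0.375 to 0.9 m from the base axis. Payload 3.1 kg.
Tool frame: the origin (TCP) lies between the finger pads; the fingertips stand 22 mm ahead of it and the grasp point (between the pads) lies 3 mm ahead of it; z points along the fingers, y is the line along which they close (so a half turn about z gives the same grasp; the last joint's range is limited). The gripper opens to 87 mm and grips with 3 to 60 N. Pads are 19 mm wide; open, the fingers measure 117 mm over their backs; the gripper's body (75 mm by 190 mm) begins 51 mm behind the grasp point.
Start: joints at [-1.29, 0.527, 1.433, -0, 1.181, -0.178], TCP at [0.277, -0.56, 0.245] pointing down, gripper open.
Joint ranges: [-3.08, 3.08], [-0.75, 2.2], [0.22, 2.44], [-1.43, 4.57], [0, 2.65], [-2.85, 2.85]. Speed limits (rad/s): [2.79, 2.79, 3.14, 3.14, 3.14, 3.14].

## Interface

Orientations are given as a unit quaternion [x, y, z, w].
In Python, from rig import get_obs, camera, get_calibration, hand_in, cut_out gives the robot as it stands.
- The arm moves only by the shell command python3 -m inch 'ROWS' [OPENING] [FORCE]. ROWS is JSON, one flat list of numbers, 6 for each row, row after row: the shift along the tool's x, y, z scaled (see below), then the turn, a rotation vector about the tool's x, y, z scaled (see below). A call has 1 to 20 rows; each row is the pose to reach, as a shift and turn from the pose commanded when the call began, along the tool's axes at that moment; what a row does not reach only later rows make up. The controller multiplies each number of a shift by 0.08 m and each number of a turn by 90 degrees. A row lasts 1/12 s, in which the tool goes at most 41.7 mm and 7.16 degrees, less where a joint would pass 70% of its speed; a pose out of reach is approached as far as the arm can. A call with a number of a shift or a turn outside -1 to 1 is refused whole. A call with a gripper value outside its range is refused whole. OPENING is the finger opening in mm, from 0 to 87, set as the call begins (- or left out, the last holds). The fingers move at their own pace and stop on an object; FORCE is the grip in N (left out, the last holds). Time passes only in rows, so rows that repeat a pose let the fingers close. It gives the time, the measured TCP pose, the force, the opening and the grip force at its end, in the units of the state.
- get_obs(): the state, without advancing time (a new reading comes with each control period).
- camera(name): name is "side" or "top" or "wrist"; returns the picture (400x640x3 uint8, red, green, blue); there is no depth.
- get_calibration(name): a dict with "vertical_fov" (degrees; the focal length in pixels is half the picture's height over the tangent of half this angle, whatever the lens; pixels are square), "cx", "cy" (the principal point, pixels), "T" (4x4, takes a point from camera to world coordinates). Camera axes: x right, y down, z forward; pixel columns grow to the right and rows downward; lengths in m; the calibration is good to about 2 mm. A picture is of the moment at which its call begins: read the wrist's pose just before it. get_calibration takes no time and is no camera call; for the wrist camera it gives the pose at the moment of the call.
- hand_in(): hands the job in; it is judged then, once.
Trained networks look in the newest picture that a camera, given by its name, has taken for a name from the list of things; names that differ only in an ending like _2 or _b are one class to them, and where a whole thing is asked for, a point or a joint stands for the part that bears it (a point fixed in the world has none). Each returns a list of dicts, best first, with "conf" (0 to 1); they miss things now and then, are a little off and sometimes report something else, mostly with a low value. They report only what shows in the picture. A call takes as long as a camera call. They do not tell look-alikes from the thing itself.
- cut_out(camera, thing): "region" (400x640 bool, what is visible of it) and "bbox" ([left, top, right, bottom] in pixels, round what is visible of it).
The state is a dict: "time": time; "q": joint angles; "joint_velocities": joint speeds; "joint_torque": joint torques, N m; "position": TCP position; "tool_rot": TCP orientation; "ft_force": force on the tool from outside, world axes, zero at the start; "moment": the same for the moment, N m; "grip_width": finger opening in m; "grip_force": force on a finger pad.
Only numpy, scipy, OpenCV 4.12 (cv2) and the standard library are available. Lean on these libraries where they do the work, as an engineer would, in place of code of your own. Each camera call takes 0.05 s, during which the arm holds its last target. There are 200 camera calls.

## Task

The bin of tea sachets has been left out on the bar in front of the condiment rack. Run a fingertip along the rack's front rail from the first gap at the robot's left-hand end (the end with the stirrer cup), counting the gaps, past the second and as far as the third, keeping off the rail beyond the third gap. Then push the bin along the bar top into that third gap until it is fully home against the back of the rack; do not lift or tip it, and leave the other things where they stand.

Things in the scene. Friction and masses are not known exactly. Their poses are not given: they have to be found in the camera images.
- rack: Brushed steel condiment rack fixed to the bar, 490 mm wide, 100 deep, 72 high, no floor. Origin: middle of its footprint, bar-top level; x points into the rack (away from the robot), y to the robot's left. Seven dividers (6 mm thick in front) every 80 mm from y = +240 to -240 mm make six gaps, 74 mm wide at the mouth; from the left (+y) their centres are y = +200, +120, +40, -40, -120, -200 mm
- back_bars (a point): Middle of the front faces of the two back bars that stop a bin, 45 mm behind the rack's origin (rack x = +45 mm, y = 0), 32 mm above the bar. Gaps one to four are empty at the start; five and six hold other bins
- stirrer_cup (a point): Middle of the rim of the steel stirrer cup fixed beyond the rack's left-hand end (rack y = +325 mm): 68 mm wide, rim 87 mm above the bar, wooden stirrers standing to about 140 mm
- rail1: The length of the round front rail over the first gap: 80 mm long, 10 mm thick, rigid. Origin at its middle, on the rail's axis, which runs along the tops of the dividers' front edges at rack x = -45 mm, 67 mm above the bar (rail top at 72 mm); axes as the rack's. The rail is one straight bar: the next length begins where this ends. Bins pass under it
- rail2: The length of the front rail over the second gap, 80 mm long; otherwise as rail1. Shut fingertips well inside a gap touch one length only; spread fingers could rest on two at once
- rail3: The length of the front rail over the third gap, 80 mm long; otherwise as rail1
- rail_rest: The rest of the front rail, 240 mm long, over the fourth, fifth and sixth gaps; origin at its middle, on the rail's axis. Not to be touched
- sachet_bin: The tea sachet bin to put away: loose open bamboo box 108 mm long (its x), 64 wide (y), 55 high, filled with paper sachets to 58 mm, 0.2 to 0.35 kg, on the bar in front of the rack, its x within about 20 degrees of the rack's. Origin: centre of its underside. Ends alike. Fully home, its far end rests on the back bars, its near end 13 mm proud of the rail's front
- sugar_bin: A like bin full of sugar sticks, in the fifth or sixth gap. Origin: centre of its underside. Leave it alone
- lid_bin: A like bin full of white lids, in the fifth or sixth gap. Origin: centre of its underside. Leave it alone
- cup_a: Blue ceramic tasting cup, 68 mm wide, 50 mm high, standing in front of the rack's left end. Origin: centre of its underside. Leave it alone
- cup_b: Another such cup, in front of the fifth and sixth gaps. Leave it alone
- powder_jar: Glass jar with a black lid, 68 mm wide, 75 mm high, to the right of the rack. Origin: centre of its underside. Leave it alone
- jigger: Steel double-cone spirit measure, 44 mm wide, 78 mm high, at the right, nearer the robot than the rack. Origin: centre of its underside. Leave it alone
- tumbler: Drinking glass, 72 mm wide, 110 mm high, left of the stirrer cup. Origin: centre of its underside. Leave it alone
Not all that is in view belongs to the job. Leave any purple or yellow look-alike of the sachet_bin alone.

How it is judged:
By the outcome, as a careful person would: the job done as asked, in the order asked, and still so for the second after the job is handed in, with the robot touching nothing.
It also fails if it takes over 72 s, if anything falls off the work surface, if the arm or the gripper's body presses on something with over 40 N, if the wrist force passes 120 N, or if a joint passes its speed limit or range.

## Working session

There is one attempt and no reset: what is moved stays moved. The work goes in short steps, Python scripts to look and compute and a shell command to move; the robot and the scene stay as the last step left them, time stands still between calls to the robot, and variables do not carry over. Pictures are saved under pics/ and viewed, at most 10 in all, crops included, and the job is handed in when it is done.

```bash
mkdir -p pics; ls; python3 - <<'E'
from rig import *
import cv2,numpy as np
for c in ("top","side"):
    im=camera(c); cv2.imwrite(f"pics/{c}1.png",im[:,:,::-1])
    k=get_calibration(c); print(c,k["vertical_fov"],k["cx"],k["cy"],np.round(k["T"],3).tolist())
    for t in ("rack","sachet_bin","sugar_bin","cup_a","stirrer_cup","rail1","jigger"):
        for r in cut_out(c,t)[:4]: print(t,round(r["conf"],2),r["bbox"])
o=get_obs();print(o["time"],o["position"],o["tool_rot"],o["ft_force"])
E
```

```text
pics
top 43.65176891978138 326.89777443113354 210.74374340182345 [[-0.028, -0.987, 0.159, 0.306], [-1.0, 0.029, 0.005, 0.039], [-0.01, -0.159, -0.987, 1.412], [0.0, 0.0, 0.0, 1.0]]
rack 0.94 [246.0, 131.4, 465.2, 189.2]
sachet_bin 0.88 [383.0, 212.0, 433.4, 257.9]
sachet_bin 0.76 [316.8, 261.3, 358.4, 292.3]
sachet_bin 0.71 [331.9, 181.7, 362.1, 229.7]
sugar_bin 0.76 [401.6, 142.5, 432.6, 192.7]
sugar_bin 0.36 [246.8, 131.6, 465.4, 188.7]
cup_a 0.96 [447.5, 200.4, 471.3, 224.6]
cup_a 0.82 [256.7, 179.6, 283.0, 201.9]
stirrer_cup 0.66 [248.1, 128.3, 462.2, 184.7]
rail1 0.69 [288.6, 159.3, 315.6, 168.4]
rail1 0.54 [317.8, 167.0, 347.9, 171.5]
rail1 0.37 [256.7, 176.1, 281.4, 199.9]
jigger 0.56 [468.8, 229.5, 492.0, 243.5]
side 48.198889764146216 322.3250816355072 201.88998553074822 [[-0.859, -0.367, 0.358, 0.07], [-0.512, 0.616, -0.598, 0.778], [-0.001, -0.697, -0.717, 1.009], [0.0, 0.0, 0.0, 1.0]]
rack 0.63 [210.8, 128.0, 354.9, 252.9]
sachet_bin 0.78 [302.9, 194.1, 347.2, 228.9]
sachet_bin 0.77 [358.8, 220.9, 396.0, 268.8]
sachet_bin 0.67 [354.3, 170.7, 397.1, 201.0]
sugar_bin 0.66 [366.6, 146.8, 387.2, 170.2]
sugar_bin 0.62 [250.5, 240.6, 279.5, 266.4]
sugar_bin 0.55 [309.3, 143.9, 350.9, 178.2]
cup_a 0.93 [367.1, 148.0, 385.2, 171.3]
cup_a 0.79 [252.6, 240.0, 277.7, 265.9]
stirrer_cup 0.8 [212.4, 131.9, 358.7, 253.3]
stirrer_cup 0.71 [359.9, 111.9, 384.4, 141.5]
rail1 0.55 [298.3, 175.1, 313.7, 188.4]
rail1 0.37 [276.9, 190.6, 293.7, 205.7]
jigger 0.55 [400.0, 141.1, 412.2, 164.6]
jigger 0.45 [259.0, 204.8, 275.4, 220.7]
0.8 [ 0.27735601 -0.56006884  0.24456169] [ 9.73692609e-01  2.27865538e-01 -3.66324263e-06  1.16997336e-05] [-0.0180484  -0.30570625 -0.49446099]
```

```bash
python3 - <<'E'
import cv2
im=cv2.imread("pics/top1.png")[110:310,220:520]
cv2.imwrite("pics/topc.png",cv2.resize(im,(800,533),interpolation=3))
E
```

```text
(no output)
```

View pics/topc.png

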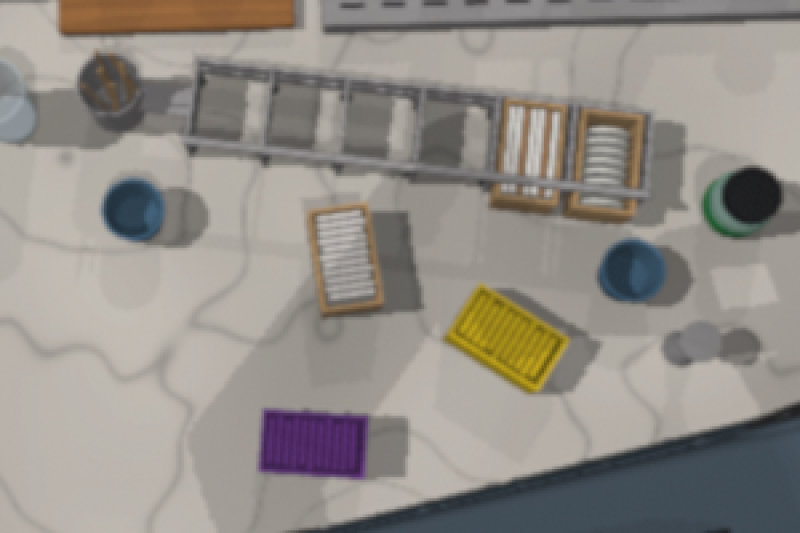

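View pics/side1.png

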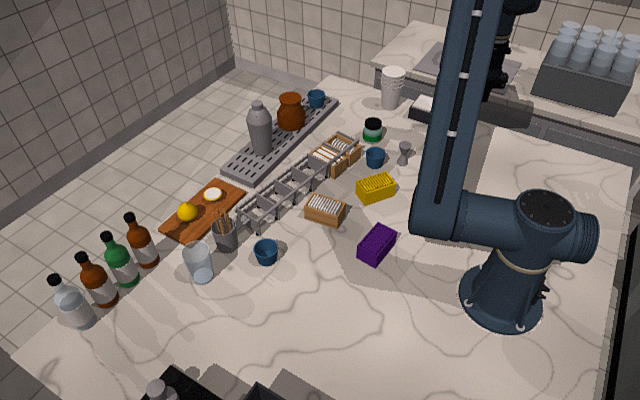

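The top view shows the rack running from (291,165) to (463,182), with the stirrer cup at its left end at (261,143). Gaps 5 and 6 are filled. There are three candidate bins:
- Bamboo with white sachets at (349,207).
- Yellow at (410,236).
- Purple at (338,276).

The bamboo one fits: right material, in front of the rack, and within about 10° of the rack's x. I'll confirm it in an enlarged crop.

```bash
cat > h.py <<'E'
from rig import *
import cv2,numpy as np
from scipy.spatial.transform import Rotation as R
def ray(cam,uv,z,k=None):
    k=k or get_calibration(cam); f=200/np.tan(np.radians(k["vertical_fov"])/2); T=np.array(k["T"])
    d=T[:3,:3]@np.array([(uv[0]-k["cx"])/f,(uv[1]-k["cy"])/f,1]); o=T[:3,3]
    return o+d*(z-o[2])/d[2]
def proj(cam,p,k=None):
    k=k or get_calibration(cam); f=200/np.tan(np.radians(k["vertical_fov"])/2); T=np.array(k["T"])
    c=T[:3,:3].T@(np.array(p)-T[:3,3]); return np.array([k["cx"]+f*c[0]/c[2],k["cy"]+f*c[1]/c[2]])
E
python3 - <<'E'
from h import *
import h
c=lambda u,v:(220+u*.375,110+v*.375)
L=ray("top",c(190,147),.067);Rr=ray("top",c(648,191),.067);print("rail",L,Rr,np.linalg.norm(L-Rr))
y=(L-Rr)/np.linalg.norm(L-Rr);print("yaw",np.degrees(np.arctan2(-y[0],y[1])))
for p in [(308,207),(368,203),(383,303),(323,313)]:print(ray("top",c(*p),.055))
for n,p,z in [("cupa",(133,210),.05),("cupb",(632,270),.05)]:print(n,ray("top",c(*p),z))
# overlay check
yaw=np.arctan2(-y[0],y[1]);Rz=R.from_euler('z',yaw).as_matrix()
m=(L+Rr)/2; m[2]=0; org=m+Rz@[.045,0,0];print("rack",org)
im=cv2.imread("pics/top1.png");S=6;x0,y0=285,125
cr=cv2.resize(im[y0:y0+100,x0:x0+130],None,fx=S,fy=S,interpolation=3)
for i in range(7):
    for X in(-.045,.045):
        q=proj("top",org+Rz@[X,.24-.08*i,.067]);cv2.circle(cr,tuple(((q+.5-[x0,y0])*S).astype(int)),3,(0,0,255),-1)
cv2.imwrite("pics/ov.png",cr)
E
```

```text
rail [0.65399253 0.14087062 0.067     ] [ 0.59295126 -0.33024425  0.067     ] 0.47505290033699826
yaw -7.382553365088506
[0.58920144 0.02011861 0.055     ]
[ 0.59156313 -0.04236935  0.055     ]
[ 0.48629026 -0.05377745  0.055     ]
[0.47775495 0.00815489 0.055     ]
cupa [0.59255884 0.20286042 0.05      ]
cupb [ 0.51375611 -0.31247649  0.05      ]
rack [ 0.66809886 -0.10046902  0.        ]
```

View pics/ov.png

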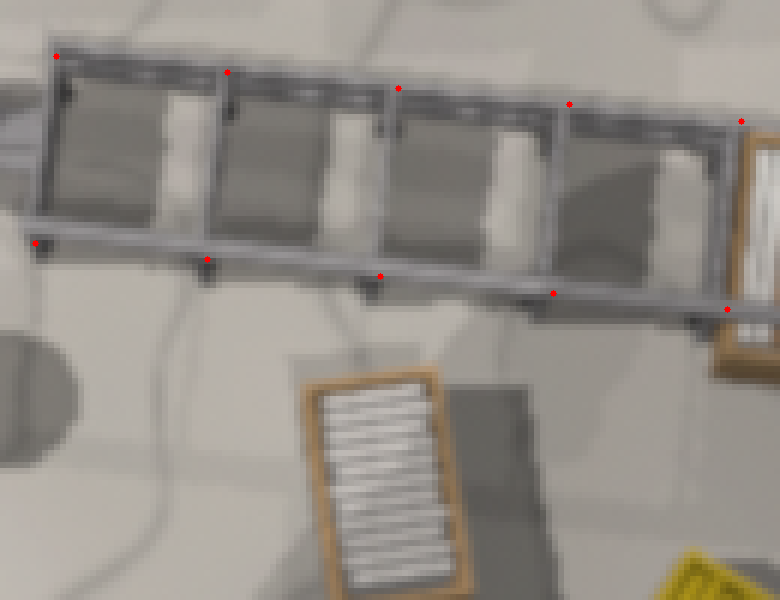

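The crop confirms the bamboo bin, centred near crop (385,490). Dividers cross the rail at crop (42,228), (208,246), (378,264), (548,282) and (718,299). I'll refit the rack from these.

```bash
python3 - <<'E'
from h import *
P=np.array([ray("top",(285+u/6-.5,125+v/6-.5),.067) for u,v in[(42,228),(208,246),(378,264),(548,282),(718,299)]])[:,:2]
Q=np.array([[-.045,.24-.08*i] for i in range(5)])
Pc=P-P.mean(0);Qc=Q-Q.mean(0);H=Qc.T@Pc
yaw=np.arctan2(H[0,1]-H[1,0],H[0,0]+H[1,1]);Rz=R.from_euler('z',yaw).as_matrix()[:2,:2]
org=P.mean(0)-Rz@Q.mean(0);print(np.diff(P,axis=0),np.degrees(yaw),org,np.abs(P-(Q@Rz.T+org)).max())
for i,y in enumerate([.2,.12,.04]):print("rail",i+1,org+Rz@[-.045,y])
B=np.array([ray("top",(285+u/6-.5,125+v/6-.5),.055) for u,v in[(303,385),(436,370),(470,585),(330,602)]]);print(B)
b=B.mean(0)[:2];print("bin world",b,"rack",Rz.T@(b-org))
k=Rz.T@((B[0]+B[1]-B[2]-B[3])[:2]);print("bin yaw rel",np.degrees(np.arctan2(k[1],k[0])))
for c,w in[("cupa",(.592,.203)),("cupb",(.513,-.312))]:print(c,Rz.T@(np.array(w)-org))
np.savez("rack.npz",org=org,yaw=yaw)
for p in ([.277,-.56],org+Rz@[-.045,.2]):print(p)
o=get_obs();print(R.from_quat(o["tool_rot"]).as_matrix().round(3))
E
```

```text
[[-0.01089856 -0.0764934 ]
 [-0.01092134 -0.07809999]
 [-0.01088752 -0.07785815]
 [-0.01038356 -0.07764222]] -7.921127351768205 [ 0.67329759 -0.10011292] 0.0037469755288598583
rail 1 [0.6562889  0.10418026]
rail 2 [0.64526412 0.02494356]
rail 3 [ 0.63423934 -0.05429313]
[[ 0.58629799  0.0215947   0.055     ]
 [ 0.59151496 -0.04005639  0.055     ]
 [ 0.49084328 -0.05178876  0.055     ]
 [ 0.48489707  0.01237488  0.055     ]]
bin world [ 0.53838832 -0.01446889] rack [-0.14542464  0.06623506]
bin yaw rel 13.840772198300114
cupa [-0.12229383  0.28901723]
cupb [-0.12956803 -0.23195598]
[0.277, -0.56]
[0.6562889  0.10418026]
[[ 0.896  0.444 -0.   ]
 [ 0.444 -0.896 -0.   ]
 [-0.     0.    -1.   ]]
```

```bash
m="python3 -m inch"
$m '[0,0,0,0,0,0.08, 0,0,0,0,0,0.15, 0,0,0,0,0,0.22, 0,0,0,0,0,0.3, 0,0,0,0,0,0.38, 0,0,0,0,0,0.38]' 0 5
$m '[0.17,-0.33,0,0,0,0, 0.33,-0.67,0,0,0,0, 0.5,-1,0,0,0,0]'
$m '[0.17,-0.33,0,0,0,0, 0.33,-0.67,0,0,0,0, 0.5,-1,0,0,0,0]'
$m '[0.17,-0.33,0,0,0,0, 0.33,-0.67,0,0,0,0, 0.5,-1,0,0,0,0]'
$m '[0.17,-0.33,0,0,0,0, 0.33,-0.67,0,0,0,0, 0.5,-1,0,0,0,0]'
$m '[0.1,-0.33,0,0,0,0, 0.2,-0.67,0,0,0,0, 0.25,-1,0,0,0,0]'
$m '[0,-0.33,0,0,0,0, 0,-0.67,0,0,0,0, 0,-1,0,0,0,0]'
$m '[0,-0.33,0,0,0,0, 0,-0.67,0,0,0,0, 0,-1,0,0,0,0, 0,-1,0,0,0,0]'
python3 - <<'E'
from h import *
o=get_obs();k=get_calibration("wrist");im=camera("wrist")
cv2.imwrite("pics/w1.png",im[:,:,::-1])
z=np.load("rack.npz");Rz=R.from_euler('z',float(z["yaw"])).as_matrix()[:2,:2]
print(o["time"],o["position"],Rz.T@(o["position"][:2]-z["org"]),R.from_quat(o["tool_rot"]).as_matrix().round(3).tolist(),k["vertical_fov"],np.array(k["T"]).round(3).tolist(),o["q"])
E
```

```text
time: 1.3
position: [0.2774, -0.5601, 0.2446]
tool_rot: [0.998, -0.07, 0.0, 0.0]
ft_force: [0.1, -0.2, -0.2]
grip_width: 0.0552
grip_force: 0.0
time: 1.55
position: [0.3279, -0.4856, 0.2444]
tool_rot: [0.998, -0.068, -0.0, -0.0]
ft_force: [-0.7, 0.5, 0.1]
grip_width: 0.035
grip_force: 0.0
time: 1.8
position: [0.379, -0.4112, 0.2446]
tool_rot: [0.998, -0.067, -0.0, -0.0]
ft_force: [-0.0, -0.9, 0.7]
grip_width: 0.0152
grip_force: 0.0
time: 2.05
position: [0.4296, -0.3374, 0.2447]
tool_rot: [0.998, -0.067, 0.0, 0.0]
ft_force: [0.1, 0.2, 0.3]
grip_width: 0.0017
grip_force: 0.0
time: 2.3
position: [0.4802, -0.2635, 0.2447]
tool_rot: [0.998, -0.067, 0.0, 0.0]
ft_force: [0.8, 0.5, -0.1]
grip_width: 0.0002
grip_force: 0.0
time: 2.55
position: [0.5115, -0.1872, 0.2447]
tool_rot: [0.998, -0.067, 0.001, 0.0]
ft_force: [-0.6, -1.1, -0.4]
grip_width: 0.0005
grip_force: 0.0
time: 2.8
position: [0.5215, -0.1078, 0.2447]
tool_rot: [0.998, -0.067, 0.0, -0.0]
ft_force: [0.2, -0.2, 0.7]
grip_width: 0.0007
grip_force: 0.0
time: 3.13
position: [0.532, -0.0257, 0.2447]
tool_rot: [0.998, -0.065, -0.0, -0.001]
ft_force: [-1.5, 0.2, -0.1]
grip_width: 0.0005
grip_force: 0.0
3.1333 [ 0.53204933 -0.02572246  0.24468233] [-0.1501523   0.05421529] [[0.992, -0.129, -0.0], [-0.129, -0.992, 0.002], [-0.0, -0.002, -1.0]] 63.739548218909356 [[-0.129, -0.95, -0.285, 0.61], [-0.992, 0.123, 0.039, -0.036], [-0.002, 0.288, -0.958, 0.385], [0.0, 0.0, 0.0, 1.0]] [-0.25935553  0.40356291  1.66342737  0.00234977  1.07529012  1.43999248]
```

View pics/w1.png

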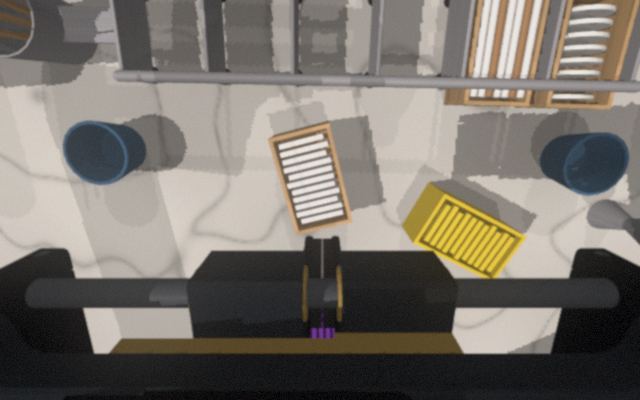

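The wrist view shows the rail from (115,75) rightward, with divider/rail crossings near (212,78), (296,80) and (376,82). Bin rim corners are at (269,138), (327,123), (350,219) and (302,232).

```bash
python3 - <<'E'
from h import *
z=np.load("rack.npz");Rz=R.from_euler('z',float(z["yaw"])).as_matrix()[:2,:2]
k=get_calibration("wrist")
P=[ray("wrist",p,.067,k)[:2] for p in[(122,76),(212,78),(296,80),(376,82),(460,84)]]
print([ (Rz.T@(p-z["org"])).round(4) for p in P])
B=[Rz.T@(ray("wrist",p,.055,k)[:2]-z["org"]) for p in[(269,138),(327,123),(350,219),(302,232)]]
print(np.round(B,4),np.mean(B,0)); d=B[0]+B[1]-B[2]-B[3];print(np.degrees(np.arctan2(d[1],d[0])))
o=get_obs();print(Rz.T@(o["position"][:2]-z["org"]),R.from_quat(o["tool_rot"]).as_euler('xyz',degrees=True))
im=cv2.imread("pics/w1.png")[40:250,90:490];cv2.imwrite("pics/w1c.png",cv2.resize(im,(800,420),interpolation=3))
E
```

```text
[array([-0.047 ,  0.2376]), array([-0.048 ,  0.1546]), array([-0.0491,  0.0769]), array([-0.0503,  0.0026]), array([-0.0514, -0.0756])]
[[-0.1035  0.1059]
 [-0.0883  0.0475]
 [-0.1897  0.0211]
 [-0.2054  0.0735]] [-0.14673401  0.06200074]
16.110729020131494
[-0.14976042  0.05220329] [-1.79988703e+02  3.56355726e-04 -7.46079784e+00]
```

View pics/w1c.png

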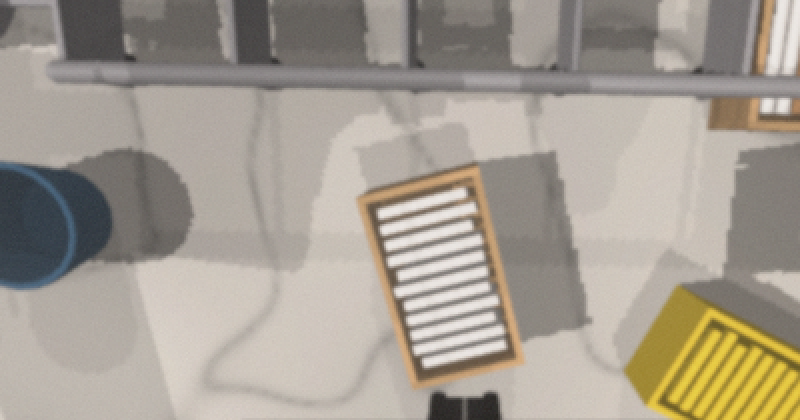

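```bash
m="python3 -m inch"
$m '[0.21,-0.28,0,0,0,0, 0.43,-0.55,0,0,0,0, 0.64,-0.83,0,0,0,0]'
$m '[0.21,-0.28,0,0,0,0, 0.43,-0.55,0,0,0,0, 0.64,-0.83,0,0,0,0, 0.64,-0.83,0,0,0,0]'
$m '[0,0,0.3,0,0,0, 0,0,0.6,0,0,0, 0,0,0.9,0,0,0]'
$m '[0,0,0.3,0,0,0, 0,0,0.6,0,0,0, 0,0,0.8,0,0,0, 0,0,0.87,0,0,0, 0,0,0.87,0,0,0]'
python3 - <<'E'
from h import *
z=np.load("rack.npz");Rz=R.from_euler('z',float(z["yaw"])).as_matrix()[:2,:2]
o=get_obs();print(Rz.T@(o["position"][:2]-z["org"]),o["position"],o["ft_force"],R.from_quat(o["tool_rot"]).as_euler('xyz',degrees=True))
k=get_calibration("wrist");im=camera("wrist");cv2.imwrite("pics/w2.png",im[:,:,::-1])
print(proj("wrist",o["position"]+np.array([0,0,-.022]),k))
E
```

```text
time: 3.43
position: [0.5929, 0.0281, 0.2448]
tool_rot: [0.998, -0.068, 0.0, 0.0]
ft_force: [0.7, -1.0, 0.8]
grip_width: 0.0007
grip_force: 0.0
time: 3.77
position: [0.6556, 0.0897, 0.2445]
tool_rot: [0.998, -0.066, 0.002, -0.001]
ft_force: [1.2, 0.1, 0.5]
grip_width: 0.0005
grip_force: 0.0
time: 4.02
position: [0.6521, 0.0863, 0.1722]
tool_rot: [0.998, -0.068, 0.001, 0.0]
ft_force: [-0.0, -0.0, -1.0]
grip_width: 0.0004
grip_force: 0.0
time: 4.43
position: [0.6506, 0.0864, 0.1011]
tool_rot: [0.998, -0.068, -0.002, 0.0]
ft_force: [-0.7, -0.9, -0.3]
grip_width: 0.0001
grip_force: 0.0
[-0.04822305  0.18162273] [0.65056403 0.0864225  0.10112894] [-0.71903723 -0.92716438 -0.27965783] [179.95699036   0.22752401  -7.85131275]
[321.58272264 252.97486134]
```

View pics/w2.png

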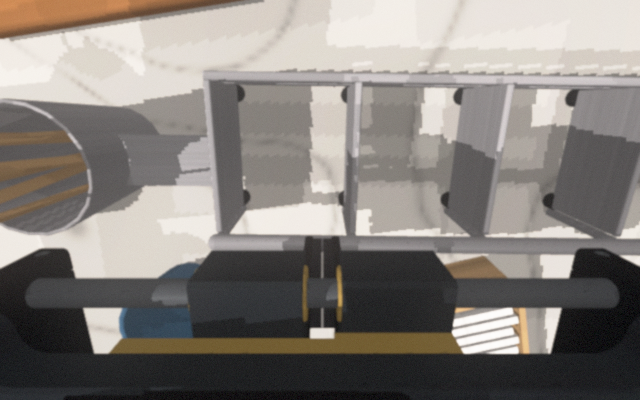

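The fingertips, at (303–340, 245), sit over the first gap between the rack's left end at 215 and divider 2 at 352. They're slightly right of centre, so I'll shift left 10 mm and creep down.

```bash
m="python3 -m inch"
$m '[0,-0.06,0,0,0,0, 0,-0.12,0.02,0,0,0, 0,-0.12,0.05,0,0,0, 0,-0.12,0.06,0,0,0, 0,-0.12,0.06,0,0,0]'
$m '[0,0,0.01,0,0,0, 0,0,0.02,0,0,0, 0,0,0.02,0,0,0]'
$m '[0,0,0.01,0,0,0, 0,0,0.02,0,0,0, 0,0,0.02,0,0,0]'
```

```text
time: 4.9
position: [0.6531, 0.0974, 0.0985]
tool_rot: [0.998, -0.068, 0.0, 0.0]
ft_force: [-0.7, -0.3, -0.3]
grip_width: 0.0006
grip_force: 0.0
time: 5.15
position: [0.653, 0.0971, 0.0964]
tool_rot: [0.998, -0.069, -0.0, 0.0]
ft_force: [0.5, -0.3, 0.0]
grip_width: 0.0004
grip_force: 0.0
time: 5.4
position: [0.653, 0.0971, 0.0947]
tool_rot: [0.998, -0.069, -0.0, 0.0]
ft_force: [-0.9, 0.1, -0.3]
grip_width: 0.0008
grip_force: 0.0
```

```bash
m="python3 -m inch"
$m '[0,0,0.01,0,0,0, 0,0,0.02,0,0,0, 0,0,0.02,0,0,0]'
$m '[0,0,0.01,0,0,0, 0,0,0.02,0,0,0, 0,0,0.02,0,0,0, 0,0,0.02,0,0,0]'
```

```text
time: 5.65
position: [0.6532, 0.0971, 0.0943]
tool_rot: [0.998, -0.068, 0.0, 0.0]
ft_force: [-0.3, 0.4, 3.9]
grip_width: 0.0006
grip_force: 2.3
time: 5.98
position: [0.6532, 0.0971, 0.0941]
tool_rot: [0.998, -0.068, 0.0, 0.0]
ft_force: [-3.8, -0.0, 12.0]
grip_width: 0.0005
grip_force: 5.6
```

```bash
m="python3 -m inch"
$m '[0,0.08,-0.005,0,0,0, 0,0.16,-0.005,0,0,0, 0,0.24,-0.005,0,0,0, 0,0.32,-0.005,0,0,0, -0.01,0.4,-0.005,0,0,0, -0.01,0.48,-0.005,0,0,0, -0.01,0.56,-0.005,0,0,0, -0.01,0.64,-0.005,0,0,0, -0.01,0.72,-0.005,0,0,0, -0.01,0.8,-0.005,0,0,0]'
```

```text
time: 6.82
position: [0.6457, 0.0354, 0.0942]
tool_rot: [0.998, -0.069, 0.003, -0.002]
ft_force: [0.9, 5.5, 6.6]
grip_width: 0.0003
grip_force: 3.5
```

```bash
m="python3 -m inch"
$m '[0,0.08,0,0,0,0, 0,0.16,0,0,0,0, 0,0.24,0,0,0,0, 0,0.32,0,0,0,0, -0.01,0.4,0,0,0,0, -0.01,0.48,0,0,0,0, -0.01,0.56,0,0,0,0, -0.01,0.64,0,0,0,0, -0.01,0.72,0,0,0,0, -0.01,0.8,0,0,0,0]'
python3 - <<'E'
from h import *
z=np.load("rack.npz");Rz=R.from_euler('z',float(z["yaw"])).as_matrix()[:2,:2]
o=get_obs();print(Rz.T@(o["position"][:2]-z["org"]),o["ft_force"])
k=get_calibration("wrist");im=camera("wrist");cv2.imwrite("pics/w3.png",im[:,:,::-1])
E
```

```text
time: 7.65
position: [0.636, -0.028, 0.0942]
tool_rot: [0.998, -0.069, 0.003, -0.001]
ft_force: [0.9, 5.5, 7.5]
grip_width: 0.0004
grip_force: 3.8
[-0.04683725  0.0663023 ] [0.87645658 5.52755594 7.45832798]
```

View pics/w3.png

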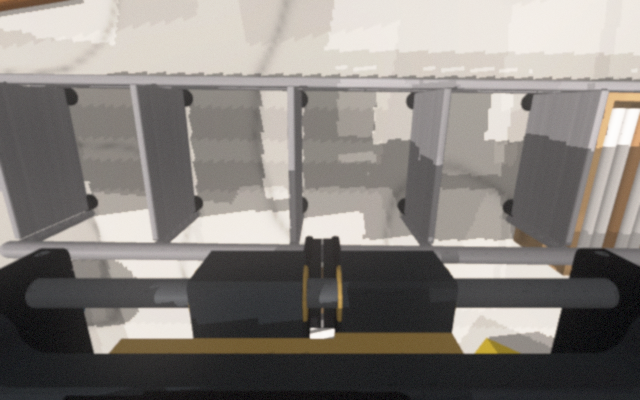

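The fingertip at (321,250) lies between divider 3 (295) and divider 4 (432), so it's just inside the third gap. I'll run 20 mm further to the middle of it, then lift off.

```bash
m="python3 -m inch"
$m '[-0.01,0.08,0,0,0,0, -0.02,0.16,0,0,0,0, -0.02,0.24,0,0,0,0, -0.02,0.24,0,0,0,0]'
$m '[0,0,-0.1,0,0,0, 0,0,-0.4,0,0,0, 0,0,-0.8,0,0,0, 0,0,-1,0,0,0, 0,0,-1,0,0,0]' 87
python3 - <<'E'
from h import *
z=np.load("rack.npz");Rz=R.from_euler('z',float(z["yaw"])).as_matrix()[:2,:2]
o=get_obs();print(Rz.T@(o["position"][:2]-z["org"]),o["position"],R.from_quat(o["tool_rot"]).as_euler('xyz',degrees=True))
E
```

```text
time: 8.03
position: [0.6317, -0.048, 0.0942]
tool_rot: [0.998, -0.069, 0.002, -0.001]
ft_force: [0.4, 2.4, 7.3]
grip_width: 0.0002
grip_force: 3.9
time: 8.45
position: [0.6326, -0.0489, 0.1768]
tool_rot: [0.998, -0.068, 0.004, 0.001]
ft_force: [0.6, 0.3, -0.1]
grip_width: 0.0259
grip_force: 0.0
[-0.04741278  0.04508706] [ 0.63255062 -0.0489221   0.17676787] [179.9255771   -0.50703     -7.84070865]
```

```bash
m="python3 -m inch"
$m '[-0.2,-0.04,0,0,0,0, -0.4,-0.08,0,0,0,0, -0.62,-0.12,0,0,0,0]'
$m '[-0.2,-0.04,0,0,0,-0.06, -0.4,-0.08,0,0,0,-0.12, -0.62,-0.12,0,0,0,-0.167, -0.62,-0.12,0,0,0,-0.167]'
$m '[0,0,0.3,0,0,0, 0,0,0.6,0,0,0, 0,0,0.9,0,0,0, 0,0,1,0,0,0, 0,0,1,0,0,0]'
python3 - <<'E'
from h import *
z=np.load("rack.npz");Rz=R.from_euler('z',float(z["yaw"])).as_matrix()[:2,:2]
o=get_obs();print(Rz.T@(o["position"][:2]-z["org"]),o["grip_width"],R.from_quat(o["tool_rot"]).as_euler('xyz',degrees=True))
k=get_calibration("wrist");im=camera("wrist");cv2.imwrite("pics/w4.png",im[:,:,::-1])
E
```

```text
time: 8.7
position: [0.581, -0.0318, 0.1713]
tool_rot: [0.998, -0.069, -0.001, -0.0]
ft_force: [-1.0, 0.1, 0.1]
grip_width: 0.0461
grip_force: 0.0
time: 9.03
position: [0.5291, -0.014, 0.1708]
tool_rot: [0.998, 0.064, -0.004, -0.001]
ft_force: [-1.5, -0.2, -1.3]
grip_width: 0.0725
grip_force: 0.0
time: 9.45
position: [0.5331, -0.0156, 0.0898]
tool_rot: [0.998, 0.062, -0.002, -0.001]
ft_force: [0.5, -0.5, 0.6]
grip_width: 0.0866
grip_force: 0.0
[-0.15050843  0.06438806] 0.08664001149554199 [-179.90443138    0.26894883    7.1025452 ]
```

View pics/w4.png

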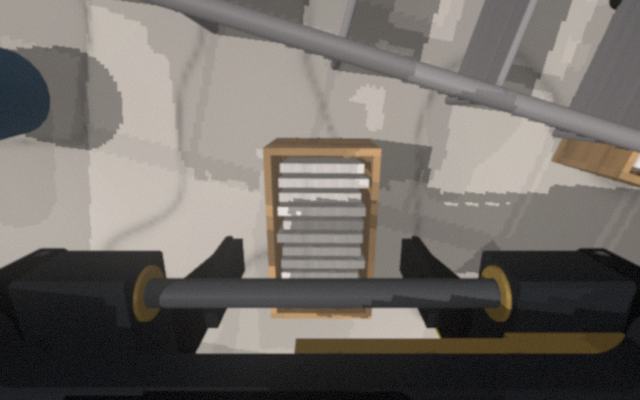

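The bin at (265–380, 140–318) is centred and square between the fingers, whose tips are at 242 and 400. Next I'll lower and close lightly to guide it along the bar.

```bash
m="python3 -m inch"
$m '[0,0,0.2,0,0,0, 0,0,0.4,0,0,0, 0,0,0.57,0,0,0, 0,0,0.57,0,0,0, 0,0,0.57,0,0,0]'
$m '[0,0,0,0,0,0, 0,0,0,0,0,0, 0,0,0,0,0,0, 0,0,0,0,0,0, 0,0,0,0,0,0, 0,0,0,0,0,0, 0,0,0,0,0,0]' 58 4
python3 - <<'E'
from h import *
z=np.load("rack.npz");Rz=R.from_euler('z',float(z["yaw"])).as_matrix()[:2,:2]
o=get_obs();print(Rz.T@(o["position"][:2]-z["org"]),R.from_quat(o["tool_rot"]).as_euler('xyz',degrees=True))
E
```

```text
time: 9.92
position: [0.5349, -0.0158, 0.0472]
tool_rot: [0.998, 0.062, 0.0, 0.0]
ft_force: [-0.4, -0.1, 0.2]
grip_width: 0.0869
grip_force: 0.0
time: 10.5
position: [0.5345, -0.0155, 0.0472]
tool_rot: [0.998, 0.062, 0.0, 0.0]
ft_force: [-0.1, 1.2, 6.2]
grip_width: 0.0643
grip_force: 4.0
[-0.14916154  0.06462784] [ 1.79995256e+02 -4.67841743e-02  7.16256050e+00]
```

```bash
m="python3 -m inch"
$m '[0,0,0,0,0,0.03, 0,0,0,0,0,0.06, 0,0,0,0,0,0.09, 0,0,0,0,0,0.12, 0,0,0,0,0,0.15, 0,0,0,0,0,0.171, 0,0,0,0,0,0.171]'
$m '[0,0.06,0,0,0,0, 0,0.12,0,0,0,0, 0,0.18,0,0,0,0, 0,0.24,0,0,0,0, 0,0.3,0,0,0,0, 0,0.3,0,0,0,0]'
python3 - <<'E'
from h import *
z=np.load("rack.npz");Rz=R.from_euler('z',float(z["yaw"])).as_matrix()[:2,:2]
o=get_obs();print(Rz.T@(o["position"][:2]-z["org"]),R.from_quat(o["tool_rot"]).as_euler('xyz',degrees=True))
im=camera("wrist");cv2.imwrite("pics/w5.png",im[:,:,::-1])
E
```

```text
time: 11.08
position: [0.5348, -0.0158, 0.047]
tool_rot: [0.997, -0.072, 0.001, 0.0]
ft_force: [0.1, -0.6, 4.2]
grip_width: 0.0641
grip_force: 4.0
time: 11.58
position: [0.5309, -0.0395, 0.0469]
tool_rot: [0.997, -0.072, 0.0, -0.0]
ft_force: [-0.4, 1.5, 6.1]
grip_width: 0.0638
grip_force: 4.0
[-0.1494034   0.04037224] [-1.79957058e+02 -2.79697417e-02 -8.22490125e+00]
```

View pics/w5.png

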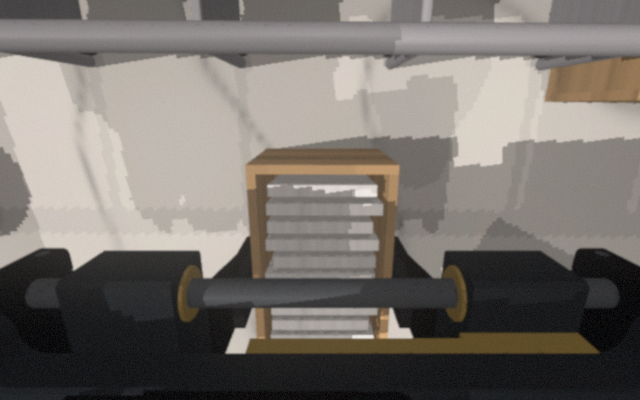

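The bin, at columns 248–397 (axis ≈322), is square to the rail. The inner edges of divider feet 3 and 4 are at 245 and 387 (mid 316), so the gap is about 3 mm to the left. I'll correct that and slide in.

```bash
m="python3 -m inch"
$m '[0,-0.035,0,0,0,0.004, 0.08,-0.035,0,0,0,0.004, 0.16,-0.035,0,0,0,0.004, 0.24,-0.035,0,0,0,0.004, 0.32,-0.035,0,0,0,0.004, 0.4,-0.035,0,0,0,0.004, 0.4,-0.035,0,0,0,0.004]'
$m '[0.06,0,0,0,0,0, 0.12,0,0,0,0,0, 0.18,0,0,0,0,0, 0.24,0,0,0,0,0, 0.24,0,0,0,0,0]'
$m '[0.06,0,0,0,0,0, 0.12,0,0,0,0,0, 0.18,0,0,0,0,0, 0.24,0,0,0,0,0, 0.24,0,0,0,0,0]'
python3 - <<'E'
from h import *
z=np.load("rack.npz");Rz=R.from_euler('z',float(z["yaw"])).as_matrix()[:2,:2]
o=get_obs();print(Rz.T@(o["position"][:2]-z["org"]),R.from_quat(o["tool_rot"]).as_euler('xyz',degrees=True))
E
```

```text
time: 12.22
position: [0.5662, -0.042, 0.0464]
tool_rot: [0.997, -0.075, 0.003, 0.0]
ft_force: [0.7, -0.2, -2.2]
grip_width: 0.0642
grip_force: 4.0
time: 12.63
position: [0.5838, -0.0445, 0.0467]
tool_rot: [0.997, -0.075, 0.001, 0.0]
ft_force: [0.1, -0.8, -2.5]
grip_width: 0.0642
grip_force: 4.0
time: 13.05
position: [0.6026, -0.0474, 0.0468]
tool_rot: [0.997, -0.075, 0.001, 0.0]
ft_force: [0.4, -0.2, -1.5]
grip_width: 0.0638
grip_force: 4.0
[-0.07731885  0.04245896] [ 1.79983631e+02 -1.53125503e-01 -8.58271050e+00]
```

```bash
m="python3 -m inch"
$m '[0,0,0,0,0,0, 0,0,0,0,0,0, 0,0,0,0,0,0, 0,0,0,0,0,0, 0,0,0,0,0,0]' 87
$m '[0,0,-0.2,0,0,0, 0,0,-0.5,0,0,0, 0,0,-0.7,0,0,0, 0,0,-0.7,0,0,0]'
$m '[-0.3,0,0,0,0,0, -0.6,0,0,0,0,0, -0.9,0,0,0,0,0, -1,0,0,0,0,0]' 30
$m '[-0.1,0,0,0,0,0, -0.15,0,0,0,0,0, -0.15,0,0,0,0,0, -0.15,0,0,0,0,0, -0.15,0,0,0,0,0, -0.15,0,0,0,0,0]'
$m '[0,0,0.2,0,0,0, 0,0,0.5,0,0,0, 0,0,0.74,0,0,0, 0,0,0.74,0,0,0]'
python3 - <<'E'
from h import *
z=np.load("rack.npz");Rz=R.from_euler('z',float(z["yaw"])).as_matrix()[:2,:2]
o=get_obs();print(Rz.T@(o["position"][:2]-z["org"]),R.from_quat(o["tool_rot"]).as_euler('xyz',degrees=True))
E
```

```text
time: 13.47
position: [0.6007, -0.0469, 0.0467]
tool_rot: [0.997, -0.075, 0.0, 0.0]
ft_force: [0.4, 0.5, 0.9]
grip_width: 0.0848
grip_force: 0.0
time: 13.8
position: [0.6031, -0.0475, 0.1059]
tool_rot: [0.997, -0.075, 0.003, 0.001]
ft_force: [-0.1, -0.7, 0.6]
grip_width: 0.087
grip_force: 0.0
time: 14.13
position: [0.5166, -0.0336, 0.1015]
tool_rot: [0.997, -0.075, -0.004, -0.001]
ft_force: [-0.4, -0.3, -0.5]
grip_width: 0.0678
grip_force: 0.0
time: 14.63
position: [0.511, -0.0335, 0.1026]
tool_rot: [0.997, -0.075, 0.001, 0.0]
ft_force: [-0.0, -0.2, -0.8]
grip_width: 0.0324
grip_force: 0.0
time: 14.97
position: [0.5085, -0.0329, 0.0406]
tool_rot: [0.997, -0.075, -0.003, -0.001]
ft_force: [-0.4, -0.3, 0.2]
grip_width: 0.0301
grip_force: 0.0
[-0.17250978  0.04387453] [-179.95873825    0.30299843   -8.58470092]
```

```bash
m="python3 -m inch"
$m '[0.07,0,0,0,0,0, 0.14,0,0,0,0,0, 0.21,0,0,0,0,0, 0.28,0,0,0,0,0, 0.35,0,0,0,0,0, 0.42,0,0,0,0,0, 0.49,0,0,0,0,0, 0.56,0,0,0,0,0, 0.63,0,0,0,0,0, 0.7,0,0,0,0,0, 0.77,0,0,0,0,0, 0.84,0,0,0,0,0, 0.9,0,0,0,0,0, 0.9,0,0,0,0,0]'
$m '[0.05,0,0,0,0,0, 0.1,0,0,0,0,0, 0.15,0,0,0,0,0, 0.15,0,0,0,0,0]'
$m '[0.03,0,0,0,0,0, 0.06,0,0,0,0,0, 0.06,0,0,0,0,0]'
python3 - <<'E'
from h import *
z=np.load("rack.npz");Rz=R.from_euler('z',float(z["yaw"])).as_matrix()[:2,:2]
o=get_obs();print(Rz.T@(o["position"][:2]-z["org"]),o["ft_force"])
E
```

```text
time: 16.13
position: [0.5833, -0.0445, 0.0434]
tool_rot: [0.997, -0.075, 0.002, 0.0]
ft_force: [0.1, -0.0, 0.0]
grip_width: 0.0302
grip_force: 0.0
time: 16.47
position: [0.5946, -0.0461, 0.0434]
tool_rot: [0.997, -0.075, 0.001, 0.0]
ft_force: [0.0, 0.5, 0.1]
grip_width: 0.0297
grip_force: 0.0
time: 16.72
position: [0.5982, -0.0466, 0.0434]
tool_rot: [0.997, -0.075, 0.0, 0.0]
ft_force: [-1.6, -0.1, 0.2]
grip_width: 0.0301
grip_force: 0.6
[-0.08177091  0.04268397] [-1.64439737 -0.09253332  0.22590134]
```

```bash
m="python3 -m inch"
$m '[0.02,0,0,0,0,0, 0.04,0,0,0,0,0]'
$m '[0.02,0,0,0,0,0, 0.04,0,0,0,0,0]'
$m '[0.02,0,0,0,0,0, 0.03,0,0,0,0,0]'
```

```text
time: 16.88
position: [0.6004, -0.0468, 0.0434]
tool_rot: [0.997, -0.075, -0.001, -0.0]
ft_force: [-1.3, 0.4, 0.7]
grip_width: 0.0299
grip_force: 1.0
time: 17.05
position: [0.6023, -0.0471, 0.0432]
tool_rot: [0.997, -0.075, -0.002, -0.0]
ft_force: [-7.0, 0.4, 5.6]
grip_width: 0.0302
grip_force: 3.8
time: 17.22
position: [0.6023, -0.047, 0.0431]
tool_rot: [0.997, -0.074, -0.005, -0.0]
ft_force: [-9.7, 0.1, 8.9]
grip_width: 0.03
grip_force: 5.2
```

```bash
m="python3 -m inch"
$m '[0.02,0,0,0,0,0, 0.03,0,0,0,0,0, 0.03,0,0,0,0,0]'
$m '[-0.1,0,0,0,0,0, -0.4,0,0,0,0,0, -0.7,0,0,0,0,0, -0.7,0,0,0,0,0]'
$m '[0,0,-0.3,0,0,0, 0,0,-0.6,0,0,0, 0,0,-1,0,0,0]'
$m '[-0.2,0,-0.3,0,0,0, -0.3,0,-0.6,0,0,0, -0.3,0,-1,0,0,0, -0.3,0,-1,0,0,0, -0.3,0,-1,0,0,0]'
python3 - <<'E'
from h import *
im=camera("wrist");k=get_calibration("wrist")
z=np.load("rack.npz");Rz=R.from_euler('z',float(z["yaw"])).as_matrix()[:2,:2]
for r in cut_out("wrist","sachet_bin")[:4]:
    b=r["bbox"];print(r["conf"],b)
for n,p in [("home near L",(-.063,.072,.055)),("home near R",(-.063,.008,.055)),("rail",(-.045,.04,.067))]:
    w=np.r_[Rz@np.array(p[:2])+z["org"],p[2]];print(n,proj("wrist",w,k))
cv2.imwrite("pics/w6.png",cv2.resize(im[:260,:,::-1],(800,325),interpolation=3))
E
```

```text
time: 17.47
position: [0.6023, -0.047, 0.0431]
tool_rot: [0.997, -0.074, -0.007, -0.001]
ft_force: [-13.2, -1.4, 10.4]
grip_width: 0.03
grip_force: 6.6
time: 17.8
position: [0.5483, -0.0384, 0.0429]
tool_rot: [0.997, -0.075, -0.003, -0.001]
ft_force: [-0.6, 0.1, -0.0]
grip_width: 0.03
grip_force: 0.0
time: 18.05
position: [0.5539, -0.04, 0.123]
tool_rot: [0.997, -0.075, -0.0, -0.0]
ft_force: [0.2, -0.2, 0.1]
grip_width: 0.0297
grip_force: 0.0
time: 18.47
position: [0.5324, -0.0369, 0.2058]
tool_rot: [0.997, -0.075, 0.004, 0.001]
ft_force: [-0.3, 0.3, -0.6]
grip_width: 0.0298
grip_force: 0.0
0.78 [283.2, 1.0, 360.1, 105.7]
0.6 [273.9, 308.8, 341.5, 335.8]
0.55 [402.1, 195.6, 536.9, 277.3]
0.19 [168.6, 74.0, 270.8, 87.9]
home near L [287.0372366   96.36403068]
home near R [361.7524192   95.47489684]
rail [324.302747    71.90815849]
```

View pics/w6.png

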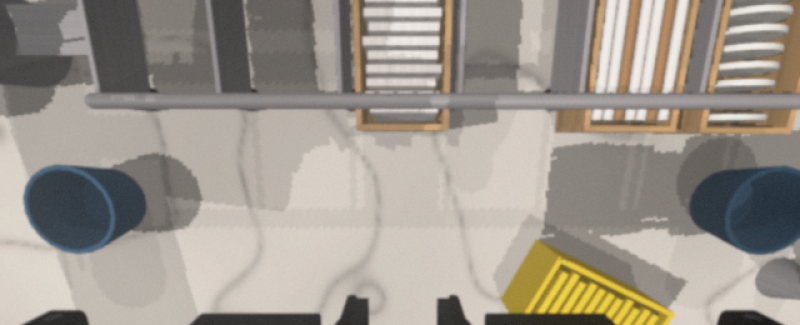

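The bin is in the third gap, with its near end at (400,130), level with the neighbouring bins at 131. The cups and the other things are still where they stood, and the robot is clear.

```bash
python3 -c "
from rig import *
print(hand_in())"
```

```text
the job is handed in; nothing more can be done
None
```

The rail was run from the first gap to the middle of the third, and the sachet bin is home in the third gap and handed in at about 18.5 s; I held it lightly by its sides to square it up and slide it the first part of the way in, without lifting it, then pushed it home from behind.

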